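# Shut the vent of a sterilised instrument container

### The job

The instrument container has just come out of the steriliser with its vent still open. With your fingertips press the spring catch on the lid down and, holding it down, push the shutter by its upright lip past the catch, all the way over the vent holes, so that the catch springs up again behind it. Leave the container and everything around it standing where it is, and come away clear.

Things in the scene. Friction and masses are not known exactly. Their poses are not given: they have to be found in the camera images.
- container: Aluminium sterilisation container, closed, loose on the table: 190 (x) x 310 (y) x 105 mm tall, 4 kg. Origin: centre of its underside; z up; at yaw 0 its -x side faces the robot. +y is the way its vent shutter closes. On the lid (top at z = 105 mm) only the shutter, its catch, low guides and stops up to 10 mm tall, a tape roll beyond y = 83 and forceps near y = -118 mm.
- shutter (a joint): How far the steel shutter is pushed shut, in m along the container's +y: 0 = drawn back, vent open; 0.076 = end stop, vent covered. Starts at 0 to 0.0025. While the catch is up, its tongue stops the shutter at 0.004. Past 0.073 the catch springs up behind it and locks it. Drag 2.5 N; it stays where it is left.
- shutter_lip (a point): Top edge, middle, of the shutter's upright lip, on its -y face: the face to push, towards +y. The lip is the plate's turned-up leading edge, 72 mm wide in x (36 to each side of here), 3 mm thick, top 30 mm above the lid. The 80 (x) x 61 (y) mm plate trails from it towards -y, its top 6 mm above the lid, so a fingertip 8 to 25 mm above the lid can stand over the plate and push the lip.
- catch (a joint): How far the spring catch is pressed down, in m: 0 = up, 0.008 = fully down. 3 N starts it, 7 N holds it fully down. The shutter can pass when this is above 0.005. From shutter 0.008 on the shutter itself keeps the catch down, at about 0.005, until 0.073.
- catch_head (a point): Centre of the top of the catch's round press head, 22 mm across, beside the shutter's guide at x = -52, y = -20 mm of the container; top 22 mm above the lid when up, 14 when down. 26 mm in +x from it the lip begins; the lip's push face starts 9 to 12 mm ahead in y. So one fingertip can press the head while another, beside it in +x, stands behind the lip; 8 mm of push gets the shutter over the tongue.
- kidney_dish: Stainless kidney dish, 200 x 97 x 38 mm; only a bystander. Origin: centre of its underside.
- tumbler: Drinking glass with painted dots, 66 mm across and 105 mm; only a bystander. Origin: centre of its underside.
- handrub: White plastic bottle, 68 mm across and 170 mm; only a bystander. Origin: centre of its underside.
- phone: Black phone lying flat, 155 x 75 x 9 mm; only a bystander. Origin: centre of its underside.
- marker: White marker pen with a black cap, length 140 mm; only a bystander. Origin: centre of its underside.
- tape_roll: Roll of indicator tape, lying on the lid, 64 mm across, height 19 mm; only a bystander. Origin: centre of its underside.
- forceps: Steel forceps, lying on the lid, length 130 mm; only a bystander. Origin: centre of its underside.

How it is judged (in metres and radians):
On the way, in this order (a step that is already met when the one before it is completed fails the run):
1. the catch is pressed down while the shutter is still open (value of joint catch above 0.004 m and value of joint shutter below 0.007 m), for 0.05 s.
2. the shutter has been pushed past over the lowered catch (value of joint shutter above 0.012 m and value of joint catch above 0.003 m), for 0.05 s.
At the end, for the whole second after the job is handed in: The shutter is over the vent within 4.5 mm of its end stop, the catch has sprung up again (within 1.5 mm) behind it, the container stands at rest within 40 mm of where it was, and the robot touches nothing (value of joint shutter above 0.0715 m and value of joint catch below 0.0015 m and distance of container from where it was at the start of the episode below 0.04 m and linear speed of container below 0.02 m/s).
It fails at once if the container is lifted or tipped (height (world z) of container above 0.012 m or angle between container's own z axis and vertical above 0.1 rad).
It fails at once if the container is shoved more than 40 mm (distance of container from where it was at the start of the episode above 0.04 m).
It fails at once if one of the other things is carried or pushed more than 40 mm, or the glass or the bottle is knocked over (angle between any of tumbler, handrub's own z axis and vertical above 0.5 rad or distance of any of kidney_dish, tumbler, handrub, phone, marker, tape_roll, forceps from where it was at the start of the episode above 0.04 m).
It also fails if it takes over 32 s, if anything falls off the work surface, if the arm or the gripper's body presses on something with over 40 N, if the wrist force passes 120 N, or if a joint passes its speed limit or range.

### The arm

A 6-joint arm with a two-finger parallel gripper is mounted at the origin on the work surface. World frame = base frame: x ahead of the robot, y to its left, z up, the work surface at z = 0. Lengths are in m, angles in degrees, forces in N, time in s.
With the tool pointing down it reaches from about 0.35 to 0.875 m from the base axis. Payload 4.2 kg.
Tool frame: the origin (TCP) lies midway between the tips of the shut fingers; the grasp point (between the pads) lies 19 mm behind it; z points along the fingers, y is the line along which they close (so a half turn about z gives the same grasp; the last joint's range is limited). The gripper opens to 87 mm and grips with 3 to 60 N. Pads are 19 mm wide; open, the fingers measure 117 mm over their backs; the gripper's body (75 mm by 190 mm) begins 51 mm behind the grasp point.
Start: joints at [86.436, 22.042, 0.453, 0, -68.411, -14.817], TCP at [0.197, 0.593, 0.223] pointing down, gripper open.
Joint ranges: [-179.83, 179.83], [-69.29, 118.12], [-61.27, 80.66], [-181.25, 117.63], [-171.15, -9.14], [-177.46, 177.46]. Speed limits (degrees/s): [159.86, 159.86, 180, 180, 180, 180].

### API

Orientations are given as a 3x3 rotation matrix whose columns are the frame's x, y, z axes.
In Python, from station import r, cams gives the robot as it stands.
- The arm moves only by the tool play_rows, never from a script. Its argument "commands" is text: rows parted by semicolons, each of 6 numbers parted by spaces: the shift along the world's x, y, z normalised to -1 to 1, where 1 is 30 mm, then the turn, a rotation vector about the world's x, y, z normalised to -1 to 1, where 1 is 0.15 rad. A call has 1 to 20 rows; each row shifts and turns the commanded pose from where the row before left it; what a row does not reach is not made up. A row lasts 1/10 s, in which the tool goes at most 50 mm and 8.59 degrees, less where a joint would pass 70% of its speed; a pose out of reach is approached as far as the arm can. A call with a number of a shift or a turn outside -1 to 1 is refused whole. A call with a gripper value outside its range is refused whole. "grip" is the finger opening in mm, from 0 to 87, set as the call begins (left out, the last holds). The fingers move at their own pace and stop on an object; the grip force is fixed at half the most. Time passes only in rows, so rows that do not move let the fingers close. It gives the time, the measured TCP pose, the force, the opening and the grip force at its end, in the units of the state.
- r.sense(): the state, without advancing time (a new reading comes with each control period).
- cams.capture(name): name is "scene" or "side" or "wrist"; returns (picture, depth): 480x640x3 uint8, blue, green, red; 480x640 float32, m along the optical axis (not along the pixel's ray), 0 where there is no reading.
- cams.camera_info(name): a dict with "mtx" (3x3 intrinsics, pixels), "R" (3x3) and "t" (3): a world point X has camera coordinates R X + t. Camera axes: x right, y down, z forward; pixel columns grow to the right and rows downward; lengths in m; the calibration is good to about 2 mm. A picture is of the moment at which its call begins: read the wrist's pose just before it. camera_info takes no time and is no camera call; for the wrist camera it gives the pose at the moment of the call.
- r.finish_job(): hands the job in; it is judged then, once.
The state is a dict: "time_s": time; "joints": joint angles; "joint_velocities": joint speeds; "effort": joint torques, N m; "tcp_pos": TCP position; "ee_rot": TCP orientation; "wrist_force": force on the tool from outside, world axes, zero at the start; "moment": the same for the moment, N m; "gripper_width": opening from 0.0 (shut) to 1.0 (fully open); "gripper_force": force on a finger pad.
Only numpy, scipy, OpenCV 4.12 (cv2) and the standard library are available. Lean on these libraries where they do the work, as an engineer would, in place of code of your own. Each camera call takes 0.05 s, during which the arm holds its last target. There are 200 camera calls.

## Working session

There is one attempt and no reset: what is moved stays moved. The work goes in short steps, Python scripts to look and compute and a tool call to move; the robot and the scene stay as the last step left them, time stands still between calls to the robot, and variables do not carry over. Pictures are saved under pics/ and viewed, at most 10 in all, crops included, and the job is handed in when it is done.

Besides the shell and the picture viewer there is one more tool, called after "Emit:" by a JSON object that holds its "op" and its "data". play_rows: Moves the arm, as the interface text tells. Scaled input: -1 to 1 covers 30 mm each way for a shift and 0.15 rad each way for a turn. Its arguments: {"type":"object","properties":{"commands":{"type":"string"},"grip":{"type":"number"}},"required":["commands"]}

```bash
mkdir -p pics; ls
python3 - <<'E'
from station import r,cams
import cv2,numpy as np
s=r.sense();print(s['time_s'],s['tcp_pos'],s['ee_rot'],s['gripper_width'])
for n in("scene","wrist"):
    p,d=cams.capture(n);cv2.imwrite(f"pics/{n}0.png",p);np.save(f"pics/{n}0.npy",d)
    i=cams.camera_info(n);print(n,i);np.savez(f"pics/{n}0.npz",**i)
E
```

```text
pics
0.0 [0.19686706 0.59256914 0.22148335] [[ 9.48928358e-01 -3.15491065e-01 -6.00352166e-04]
 [-3.15491627e-01 -9.48926160e-01 -2.04358069e-03]
 [ 7.50415720e-05  2.12861775e-03 -9.99997732e-01]] 1.0004691741248548
scene {'mtx': array([[449.73423701,   0.        , 325.95766792],
       [  0.        , 449.73423701, 237.71488037],
       [  0.        ,   0.        ,   1.        ]]), 'R': array([[-0.7799016 ,  0.6257787 , -0.01243   ],
       [ 0.37361442,  0.44951505, -0.81138677],
       [-0.50216109, -0.63744587, -0.58437745]]), 't': array([ 0.39010936, -0.1482694 ,  1.24474081])}
wrist {'mtx': array([[376.18285493,   0.        , 320.89705299],
       [  0.        , 376.18285493, 230.3312139 ],
       [  0.        ,   0.        ,   1.        ]]), 'R': array([[-0.31595165, -0.94877442,  0.00128691],
       [-0.91528957,  0.30515746,  0.2629143 ],
       [-0.24983907,  0.08189031, -0.96481833]]), 't': array([ 0.62524485, -0.03271876,  0.39024206])}
```

View pics/scene0.png

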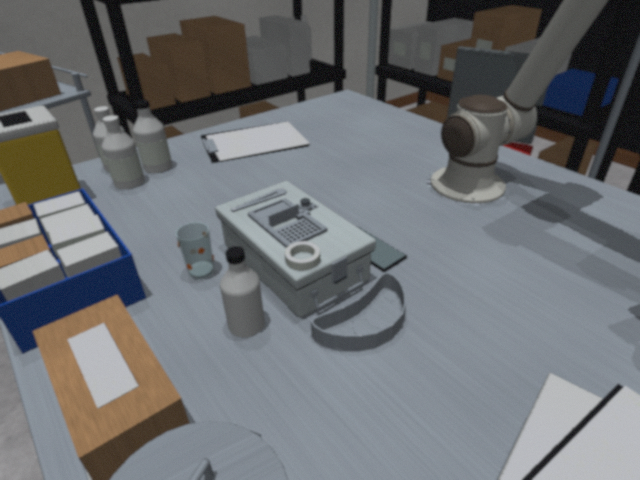

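View pics/wrist0.png

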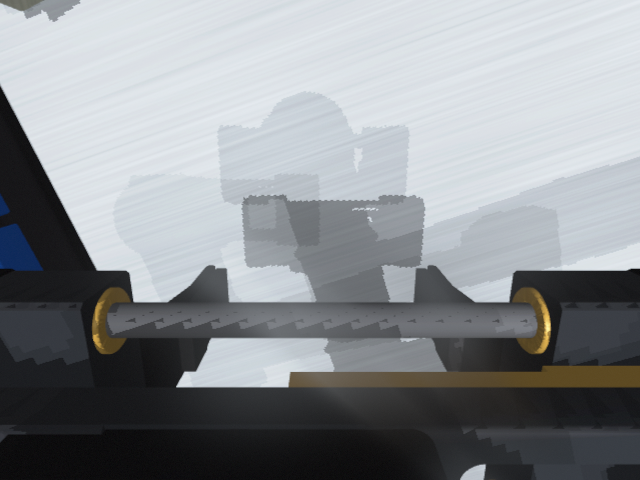

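The scene view shows the container at about (295,245): tape roll at (303,255), catch head near (306,204), lip near (284,213), forceps at (258,199). The wrist view shows only bare table and the gripper. Next I'll fit the lid from the depth image.

```bash
cat > h.py <<'E'
import numpy as np,cv2
def world(d,i):
    v,u=np.mgrid[:480,:640]; K=i['mtx']
    c=np.stack([(u-K[0,2])/K[0,0]*d,(v-K[1,2])/K[1,1]*d,d],-1)
    return (c-i['t'])@i['R']
def ray(u,v,z,i):
    a=i['R'].T@np.linalg.solve(i['mtx'],[u,v,1.]); o=-i['R'].T@i['t']
    return o+a*(z-o[2])/a[2]
E
python3 - <<'E'
from h import *
d=np.load('pics/scene0.npy');i=dict(np.load('pics/scene0.npz'));W=world(d,i)
m=((W[...,2]>.097)&(W[...,2]<.113)&(d>0)).astype(np.uint8); m[:170]=0;m[330:]=0;m[:,:205]=0;m[:,390:]=0
m=cv2.morphologyEx(m,cv2.MORPH_OPEN,np.ones((3,3)))
n,l,st,c=cv2.connectedComponentsWithStats(m);k=1+np.argmax(st[1:,4]);print(st[k],np.median(W[l==k][:,2]))
P=W[l==k][:,:2].astype(np.float32);print(cv2.minAreaRect(P*1000),cv2.boxPoints(cv2.minAreaRect(P*1000)))
for n,(u,v,z) in dict(head=(306,203,.127),tape=(303,250,.124),forc=(258,200,.108)).items(): print(n,ray(u,v,z,i),W[v,u])
p=cv2.imread('pics/scene0.png')[165:315,205:405];cv2.imwrite('pics/c0.png',cv2.resize(p,None,fx=4,fy=4,interpolation=cv2.INTER_CUBIC))
E
```

```text
[ 215  181  160  102 6765] 0.10498490040484433
((570.722900390625, -29.211181640625), (320.981689453125, 190.27914428710938), 89.2001953125) [[ 473.35233 -188.35835]
 [ 663.613   -191.01442]
 [ 668.0935   129.93599]
 [ 477.83282  132.59206]]
head [ 0.52283814 -0.0352496   0.127     ] [ 0.52219932 -0.03615032  0.12632927]
tape [0.62058673 0.08680334 0.124     ] [0.60962369 0.07087049 0.10930868]
forc [ 0.57755161 -0.13799142  0.108     ] [ 0.57847159 -0.13628779  0.10913868]
```

View pics/c0.png

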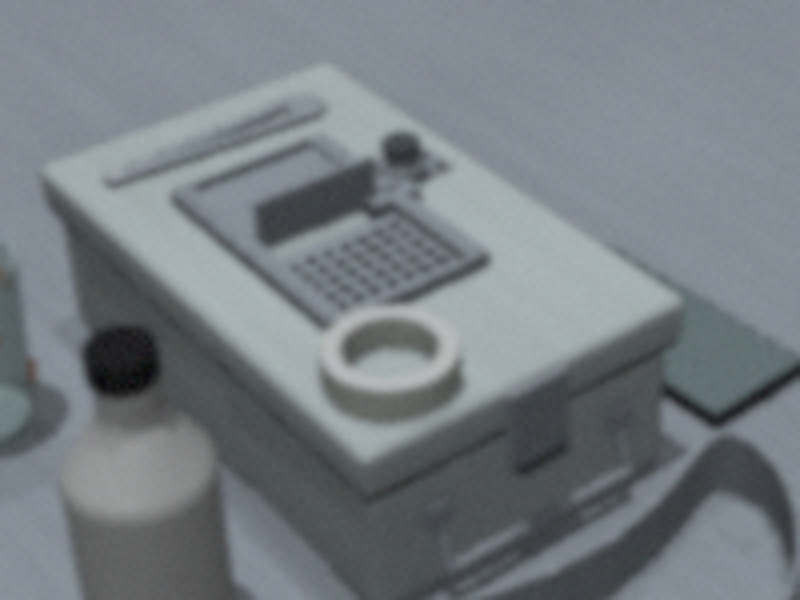

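The crop confirms the layout: the round head is at crop (402,142), the lip spans (257–372,160–240), and the tape is at the +y end. The container's yaw is about 0, so I'll go above it for a close look.

Emit:
{"op": "play_rows", "data": {"commands": "0.6 -1 0.033 0 0 -0.4165;0.6 -1 0.033 0 0 -0.4165;0.6 -1 0.033 0 0 -0.4165;0.6 -1 0.033 0 0 -0.4165;0.6 -1 0.033 0 0 -0.4165;0.6 -1 0.033 0 0 -0.4165;0.6 -1 0.033 0 0 -0.4165;0.6 -1 0.033 0 0 -0.4165;0.6 -1 0.033 0 0 -0.4165;0.6 -1 0.033 0 0 -0.4165;0.6 -1 0.033 0 0 -0.4165;0.6 -1 0.033 0 0 -0.4165;0.6 -1 0.033 0 0 -0.4165;0.6 -1 0.033 0 0 -0.4165;0.6 -1 0.033 0 0 -0.4165;0.6 -1 0.033 0 0 -0.4165;0.6 -1 0.033 0 0 -0.4165;0.6 -0.9 0.033 0 0 -0.4165;0.6 -0.7 0.033 0 0 -0.4165;0.5 -0.2 0.033 0 0 -0.4165", "grip": 50}}

```text
time_s: 2.1
tcp_pos: [0.5544, 0.027, 0.2419]
ee_rot: [[-0.005, -1.0, -0.001], [-1.0, 0.005, -0.0], [0.0, 0.001, -1.0]]
wrist_force: [0.3, 0.1, 0.0]
gripper_width: 0.572
gripper_force: 0.0
```

Run:
```python
from station import r,cams
from h import *
s=r.sense();print(s['time_s'],s['tcp_pos'],s['ee_rot'],s['gripper_width'],s['wrist_force'])
i=cams.camera_info("wrist");p,d=cams.capture("wrist");cv2.imwrite("pics/w1.png",p);np.save("pics/w1.npy",d);np.savez("pics/w1.npz",**i)
```

```text
2.1 [0.55438635 0.02698934 0.24185578] [[-4.72576213e-03 -9.99988078e-01 -1.22915756e-03]
 [-9.99988754e-01  4.72624783e-03 -3.92545509e-04]
 [ 3.98350132e-04  1.22728866e-03 -9.99999168e-01]] 0.5723088825652158 [0.30844299 0.07038652 0.01391621]
```

View pics/w1.png

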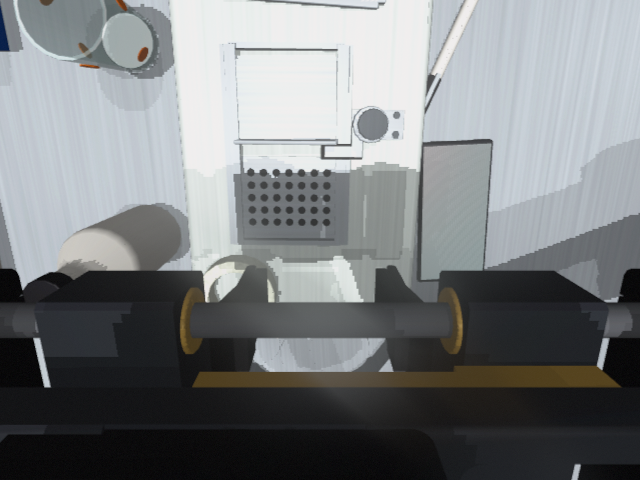

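The wrist view shows the head at (372,124), the lip as a thin line at (234–338,141), and the vent holes at (290,197). I'll now turn these into positions.

Run:
```python
from h import *
d=np.load('pics/w1.npy');i=dict(np.load('pics/w1.npz'));W=world(d,i);p=cv2.imread('pics/w1.png')
print('lid z',np.median(W[60:130,195:215,2]))
g=cv2.cvtColor(p,cv2.COLOR_BGR2GRAY)
c=cv2.HoughCircles(g[95:155,345:400],cv2.HOUGH_GRADIENT,1,50,param1=100,param2=12,minRadius=12,maxRadius=22);print(c)
hm=(W[...,2]>.121)&(W[...,2]<.135);hm[:, :345]=0;hm[:,400:]=0;hm[:95]=0;hm[155:]=0
print('head d',W[hm].mean(0) if hm.any() else None,W[hm].min(0),W[hm].max(0)); q=np.argwhere(hm).mean(0);print(q,ray(q[1],q[0],.127,i))
lm=(W[...,2]>.115)&(W[...,2]<.145);lm[:,345:]=0;lm[:,:215]=0;lm[:120]=0;lm[165:]=0
L=W[lm];print('lip',len(L),L.min(0),L.max(0),np.median(L,0));f=np.polyfit(L[:,0],L[:,1],1);print('slope',f, 'rows',np.argwhere(lm).min(0),np.argwhere(lm).max(0))
for u,v in((235,141),(338,144)):print(ray(u,v,.135,i))
# lid side edges
m=(abs(W[...,2]-.105)<.006)
for v in range(30,260,30):
    x=W[v][m[v]];print(v,x[:,0].min(),x[:,0].max(),x[0,1])
b=W[50:60,240:335];print('plate z',np.median(b[...,2]))
```

```text
lid z 0.10558424319761942
[[[23.5 29.5 18.1]]]
head d [ 0.51772922 -0.04604139  0.12753902] [ 0.50689515 -0.05689621  0.1228896 ] [ 0.52832977 -0.03571787  0.12946918]
[124.02245707 371.94583884] [ 0.51765582 -0.04607518  0.127     ]
lip 601 [ 0.53665913 -0.04956252  0.11500039] [ 0.62628715 -0.01703749  0.13760722] [ 0.58245067 -0.03435668  0.13505996]
slope [-0.00179766 -0.03350735] rows [120 223] [164 344]
[ 0.61389515 -0.03510496  0.135     ]
[ 0.54203783 -0.03268663  0.135     ]
30 0.4740012715287654 0.7684394135725774 -0.11262707810802933
60 0.47543809651787555 0.7458186618424882 -0.09322566364712721
90 0.47499067605383793 0.6624577301702798 -0.07159579311297995
120 0.47531192184684 0.6629113635392085 -0.050021329912413835
150 0.4748934264472151 0.6642545650270617 -0.027361599658664856
180 0.4765142523972466 0.6631970112237116 -0.004106279286900921
210 0.4761581982306796 0.6634381071382275 0.02044144302306358
240 0.47598400816533093 0.7662072358545077 0.0448408696589365
plate z 0.10635473392586611
```

Emit:
{"op": "play_rows", "data": {"commands": "-0.055 -0.86 0 0 0 0;-0.055 -0.86 0 0 0 0;-0.055 -0.86 0 0 0 0;0 0 -0.8 0 0 0;0 0 -0.8 0 0 0;0 0 -0.8 0 0 0;0 0 -0.8 0 0 0;0 0 0 0 0 0;0 0 0 0 0 0"}}

```text
time_s: 3.05
tcp_pos: [0.5491, -0.0482, 0.1465]
ee_rot: [[0.001, -1.0, -0.001], [-1.0, -0.001, -0.001], [0.001, 0.001, -1.0]]
wrist_force: [0.4, -0.7, 0.6]
gripper_width: 0.573
gripper_force: 0.0
```

Run:
```python
from station import r,cams
from h import *
s=r.sense();print(s['time_s'],s['tcp_pos'],s['wrist_force'])
o=[]
for n in("scene","side"):
    i=cams.camera_info(n);p,d=cams.capture(n)
    c=i['mtx']@(i['R']@np.array([.55,-.045,.13])+i['t']);u,v=(c[:2]/c[2]).astype(int);print(n,u,v)
    q=p[max(v-40,0):v+40,max(u-50,0):u+50];o.append(cv2.resize(q,(500,400),interpolation=cv2.INTER_CUBIC)[:, :400])
cv2.imwrite("pics/a2.png",np.hstack(o))
```

```text
3.05 [ 0.54907367 -0.04822314  0.1465118 ] [ 0.37431282 -0.685631    0.56575625]
scene 292 204
side 341 279
```

View pics/a2.png

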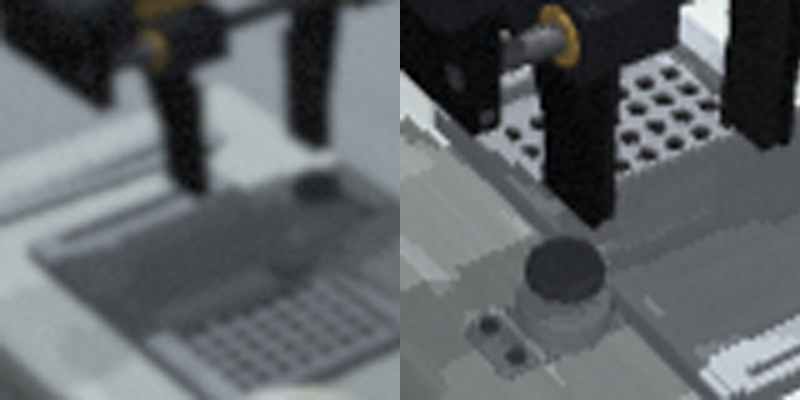

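The crops show the near finger just above the head: in the side view the tip bottom is at about (590,225) and the head top at (567,265). I'll check both against the calibration.

Run:
```python
from station import r,cams
from h import *
i=cams.camera_info("side");print('cam',-i['R'].T@i['t'])
f=lambda px,py:(291+(px-400)/5,239+py/5)
print('head',ray(*f(567,267),.1275,i))
for q in((547,192),(595,228),(615,208)):print('tip',ray(*f(*q),.1465,i))
i=cams.camera_info("scene");g=lambda px,py:(242+px/5,164+py/5)
print('head sc',ray(*g(318,186),.1275,i),'tips',ray(*g(308,145),.1465,i),ray(*g(192,190),.1465,i))
```

```text
cam [ 0.2411878  -0.43374314  0.5446422 ]
head [ 0.51585517 -0.05172247  0.1275    ]
tip [ 0.5158658  -0.04137259  0.1465    ]
tip [ 0.51823646 -0.06041845  0.1465    ]
tip [ 0.52738532 -0.05661954  0.1465    ]
head sc [ 0.51966174 -0.04087441  0.1275    ] tips [ 0.52161919 -0.04389731  0.1465    ] [ 0.5783552 -0.0449513  0.1465   ]
```

Emit:
{"op": "play_rows", "data": {"commands": "-0.1 -0.1 0 0 0 0;0 0 -0.25 0 0 0;0 0 -0.25 0 0 0;0 0 0 0 0 0"}}

```text
time_s: 3.55
tcp_pos: [0.545, -0.0514, 0.13]
ee_rot: [[0.0, -1.0, -0.003], [-1.0, -0.0, -0.0], [0.0, 0.003, -1.0]]
wrist_force: [-0.9, -0.7, 0.0]
gripper_width: 0.578
gripper_force: 0.0
```

Emit:
{"op": "play_rows", "data": {"commands": "0 0 -0.1 0 0 0;0 0 -0.1 0 0 0;0 0 0 0 0 0"}}

```text
time_s: 3.85
tcp_pos: [0.5463, -0.0513, 0.1255]
ee_rot: [[0.001, -1.0, 0.0], [-1.0, -0.001, -0.0], [0.0, -0.0, -1.0]]
wrist_force: [0.1, 1.1, 3.7]
gripper_width: 0.572
gripper_force: 1.7
```

Emit:
{"op": "play_rows", "data": {"commands": "0 0 -0.1 0 0 0;0 0 -0.1 0 0 0;0 0 0 0 0 0;0 0 0 0 0 0"}}

```text
time_s: 4.25
tcp_pos: [0.5464, -0.0513, 0.12]
ee_rot: [[0.001, -1.0, 0.001], [-1.0, -0.001, -0.0], [0.0, -0.001, -1.0]]
wrist_force: [-0.5, -0.0, 5.9]
gripper_width: 0.578
gripper_force: 3.1
```

Emit:
{"op": "play_rows", "data": {"commands": "0 0 -0.035 0 0 0;0 0 0 0 0 0;0 0.1 0 0 0 0;0 0.1 0 0 0 0;0 0.1 0 0 0 0;0 0 0 0 0 0"}}

```text
time_s: 4.85
tcp_pos: [0.5467, -0.0438, 0.1194]
ee_rot: [[0.002, -1.0, 0.001], [-1.0, -0.002, -0.003], [0.003, -0.001, -1.0]]
wrist_force: [-0.4, -5.2, 6.1]
gripper_width: 0.576
gripper_force: 3.9
```

Emit:
{"op": "play_rows", "data": {"commands": "0 0.1 0 0 0 0;0 0.1 0 0 0 0;0 0.1 0 0 0 0;0 0 0 0 0 0"}}

```text
time_s: 5.25
tcp_pos: [0.5468, -0.0349, 0.1195]
ee_rot: [[0.002, -1.0, 0.001], [-1.0, -0.002, -0.003], [0.003, -0.001, -1.0]]
wrist_force: [-1.6, -6.1, 8.3]
gripper_width: 0.574
gripper_force: 4.1
```

Emit:
{"op": "play_rows", "data": {"commands": "0 0.1 0 0 0 0;0 0.1 0 0 0 0;0 0.1 0 0 0 0;0 0.1 0 0 0 0;0 0 0 0 0 0"}}

```text
time_s: 5.75
tcp_pos: [0.5468, -0.0222, 0.1188]
ee_rot: [[0.0, -1.0, 0.002], [-1.0, -0.0, -0.001], [0.001, -0.002, -1.0]]
wrist_force: [1.3, -5.6, 3.0]
gripper_width: 0.576
gripper_force: 2.6
```

Emit:
{"op": "play_rows", "data": {"commands": "0 0.15 0.05 0 0 0;0 0.2 0 0 0 0;0 0.2 0 0 0 0;0 0.2 0 0 0 0;0 0.2 0 0 0 0;0 0.2 0 0 0 0;0 0.2 0 0 0 0;0 0.1 0 0 0 0;0 0 0 0 0 0"}}

```text
time_s: 6.65
tcp_pos: [0.5465, 0.0221, 0.1193]
ee_rot: [[0.0, -1.0, 0.001], [-1.0, -0.0, -0.0], [0.0, -0.001, -1.0]]
wrist_force: [1.5, -2.6, -0.4]
gripper_width: 0.572
gripper_force: 1.2
```

Emit:
{"op": "play_rows", "data": {"commands": "0 0.1 0 0 0 0;0 0.07 0 0 0 0;0 0.05 0 0 0 0;0 0 0 0 0 0"}}

```text
time_s: 7.05
tcp_pos: [0.5461, 0.0263, 0.1195]
ee_rot: [[-0.001, -1.0, -0.001], [-1.0, 0.001, -0.004], [0.004, 0.001, -1.0]]
wrist_force: [5.3, -13.1, -0.6]
gripper_width: 0.579
gripper_force: 6.2
```

Emit:
{"op": "play_rows", "data": {"commands": "0 -0.15 0 0 0 0;0 -0.15 0 0 0 0;0 0 0.5 0 0 0;0 0 1 0 0 0;0 0 1 0 0 0;0 0.4 1 0 0 0;0 0.4 0.5 0 0 0;0 0 0 0 0 0"}}

```text
time_s: 7.85
tcp_pos: [0.5472, 0.0455, 0.2423]
ee_rot: [[0.003, -1.0, 0.005], [-1.0, -0.003, 0.003], [-0.003, -0.005, -1.0]]
wrist_force: [0.1, 0.0, 1.1]
gripper_width: 0.575
gripper_force: 0.0
```

Run:
```python
from station import r,cams
from h import *
s=r.sense();print(s['time_s'],s['tcp_pos'],s['wrist_force'])
i=cams.camera_info("wrist");p,d=cams.capture("wrist");cv2.imwrite("pics/w3.png",p);W=world(d,i)
hm=(W[...,2]>.116)&(W[...,2]<.145);hm[:, :345]=0;hm[:,410:]=0;hm[:90]=0;hm[180:]=0
if hm.any():print('head',np.median(W[hm],0),hm.sum())
lm=(W[...,2]>.128)&(W[...,2]<.145);lm[:,350:]=0;lm[:,215:][:0]=0;lm[:,:215]=0;lm[:120]=0;lm[262:]=0
if lm.any():print('lip',np.median(W[lm],0),lm.sum(),np.median(np.argwhere(lm),0))
```

```text
7.85 [0.5471731  0.04550763 0.24231504] [0.12447435 0.03270196 1.10830268]
head [ 0.51799836 -0.04365286  0.12742005] 640
lip [0.58077147 0.03874055 0.13501693] 570 [217. 276.]
```

View pics/w3.png

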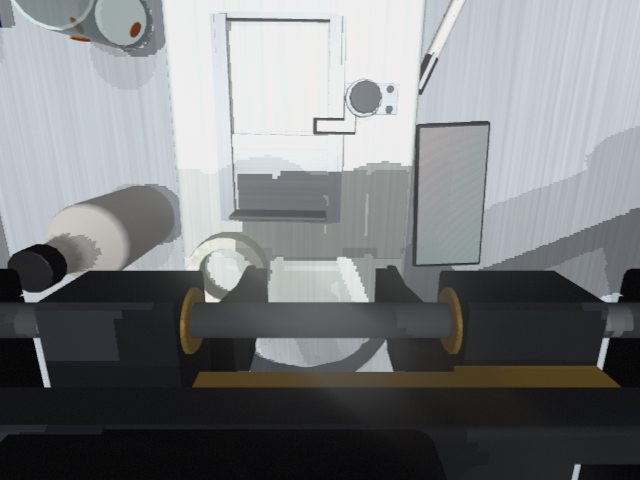

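The vent holes are covered and the lip is at (276,217). The head at (366,97) is back up at its original height, z = 0.1274, so the catch has sprung up behind the shutter. The robot is clear.

```bash
python3 -c "
from station import r
print(r.finish_job())"
```

```text
the job is handed in; nothing more can be done
None
```

The job is handed in, with no verdict returned: the last view shows the shutter covering the vent, the catch sprung up behind it, and the arm clear about 8 s into the 32 s limit.

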